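# Load a glass slide under the stage clips

### The job

Load the glass slide onto the small inspection stage: lay it flat on the open front of the stage, slide it in between the side rails so that its front bar pushes up both sprung clips and they snap down behind it, then press it home against the stop with about 12 N and hold that for a moment. Never push the glass against the stop with 30 N or slam it down, do not touch the clips with the gripper or disturb the other things, and leave the slide lying there, let go.

Things in the scene. Friction and masses are not known exactly. Their poses are not given: they have to be found in the camera images.
- slide: Glass plate in a thin aluminium holder, 80 long (its x) x 46 wide (y) mm, plate 5 mm thick, 60 to 130 g. Origin: centre of its underside. Across its front (+x) end lies a round bar, 9 mm thick (x = 31 to 40 mm, top 9 mm up), on the same underside. Starts flat on the bench.
- slide_front (a point): Point on the slide's foremost line: 40 mm ahead (+x) of the slide's origin, 3 mm up.
- stage: Inspection stage, fixed to the bench: aluminium block 170 x 72 mm, flat table 24 mm above the bench. Origin: centre of its underside; the slide goes in along its +x from the open front end (table x = -85 to 85 mm). Side rails, 6 mm high, x = -8 to 50 mm, leave 49 mm for the 46 mm slide, with flared lead-ins from x = -22 mm. A black stop crosses the far part, face at x = 45 mm.
- stop: The stop bar: fixed, 49 mm wide, 6 mm high, of hard black rubber. Origin: middle of its face at the height of the table; x points away from the entering slide, as the stage's x does (the slide's +x when it is in). With the slide home, the slide's origin is 40 mm before it (-x).
- clip_left (a joint): Hinge of the sprung steel clip at the stage's +y side, rad, growing as its nose rises (47 mm from the hinge): 0 with the nose 1.5 mm over the bare table, about 0.075 with the nose on the glass plate, about 0.16 on top of the front bar. Spring: about 1.5 N at the nose on the glass, 2 N on the bar.
- clip_right (a joint): The same for the clip at the stage's -y side.
- bottle: Bystander: white squat plastic bottle, 77 mm across, 63 mm high; origin under its centre.
- petri: Bystander: round covered petri dish, 61 mm across, 14 mm high, near the robot; origin under its centre.
- petri_b: Bystander: a second such petri dish, further back to the left; origin under its centre.
- timer: Bystander: small bench timer, 62 x 66 x 18 mm; origin under its centre.
- amber: Bystander: white square-shouldered bottle, 56 x 55 x 44 mm, at the back right; origin under its centre.
- tape: Bystander: roll of tan tape lying flat, 61 mm across, 25 mm high; origin under its centre.
- slide_tab (a point): On the slide, 25 mm behind (-x of) its origin, 20 mm up: middle of the upright aluminium grip tab, 10 mm thick in y, 26 mm long in x, from the plate (5 mm up) to 32 mm above the underside.
- clip_left_nose (a point): Underside of the nose of the sprung clip at the stage's +y side: at the stage's x = 28 mm, y = 15 mm while down. The clip is hinged behind the stop and reaches over it to the front; its lip turns up from the nose to x = 9 mm, 10 mm above the table, so a slide pushed along the table rides under it.
- clip_right_nose (a point): The same for the clip at the stage's -y side. Pushing the bar under both clips takes about 5 to 12 N; they drop behind it 6 mm before the slide meets the stop, and then it drags with 1 to 3 N. The clips do not draw the slide home.

How it is judged (in metres and radians):
On the way, in this order (a step that is already met when the one before it is completed fails the run):
1. the slide, lying flat on the stage, has pushed both clips up onto its front bar (value of joint each of clip_left, clip_right above 0.11 rad and angle between slide's own z axis and vertical below 0.12 rad and contact force between slide and stage above 0.5 N), for 0.02 s.
2. both clips have snapped down behind the bar and the slide is pressed against the stop with at least 5 N (value of joint each of clip_left, clip_right below 0.1 rad and contact force between slide and stop above 5 N), for 0.2 s.
At the end, for the whole second after the job is handed in: The slide lies flat and at rest on the stage between the rails, its front within 2 mm of the stop, with both clips down on the glass behind its front bar (clip angles 0.05 to 0.10 rad) (x of slide_front in the frame of stop between -0.002 and 0.002 m and y of slide in the frame of stop between -0.005 and 0.005 m and z of slide in the frame of stop below 0.002 m and angle between slide's own z axis and vertical below 0.04 rad and angle between the x axis of slide and the x axis of stage, either way round below 0.08 rad and value of joint clip_left between 0.05 and 0.1 rad and value of joint clip_right between 0.05 and 0.1 rad and linear speed of slide below 0.01 m/s); the robot touches nothing.
It fails at once if the slide is pushed against the stop with more than 30 N (contact force between slide and stop above 30 N).
It fails at once if the slide is slammed or forced against the stage, its rails or clips (over 80 N) (contact force between slide and stage above 80 N).
It fails at once if the gripper pushes or lifts a clip (more than 1 N) (contact force between any of the fingers, the arm and clip_left above 1 N or contact force between any of the fingers, the arm and clip_right above 1 N).
It fails at once if a bystander is moved by more than 20 mm (distance of any of bottle, petri, timer, amber, tape, petri_b from where it was at the start of the episode above 0.02 m).
It also fails if it takes over 53 s, if anything falls off the work surface, if the arm or the gripper's body presses on something with over 40 N, if the wrist force passes 120 N, or if a joint passes its speed limit or range.

### The arm

A 7-joint arm with a two-finger parallel gripper is mounted at the origin on a cart in front of the work surface, level with it; the furniture and walls round the work are solid. World frame = base frame: x ahead of the robot, y to its left, z up, the work surface at z = 0. Lengths are in m, angles in degrees, forces in N, time in s.
With the tool pointing down it reaches from about 0.35 to 0.9 m from the base axis. Payload 19.9 kg.
Tool frame: the origin (TCP) lies midway between the tips of the shut fingers; the grasp point (between the pads) lies pinch_z behind it (pinch_z is the distance from the TCP to the grasp point, in m); z points along the fingers, y is the direction in which the jaws open and shut (so a half turn about z gives the same grasp; the last joint's range is limited). The gripper opens to 94 mm and grips with 3 to 60 N. Pads are 16 mm wide; open, the fingers measure 119 mm over their backs; the gripper's body (75 mm by 177 mm) begins 78 mm behind the grasp point.
Start: joints at [64.544, 23.915, -0.59, 92.452, 0.269, 63.638, -3.037], TCP at [0.245, -0.575, 0.205] pointing down, gripper open.
Joint ranges: [-161.28, 161.28], [-22.2, 115.67], [-73.04, 71.86], [3.21, 147.25], [-68.34, 248.33], [10.77, 114.83], [-161.83, 161.83]. Speed limits (degrees/s): [108.29, 108.29, 136.94, 136.94, 172.46, 172.46, 172.46].

### API

Orientations are given as a 3x3 rotation matrix whose columns are the frame's x, y, z axes.
In Python, from bench import read_state, camera, job_done, pinch_z gives the robot as it stands. The module is installed in compiled form; this text tells all that it offers.
- The arm moves only by the tool send_rows, never from a script. Its argument "increments" is a list of rows, each an object of numbers: "dx", "dy", "dz": the shift along the tool's x, y, z in m; "rx", "ry", "rz": the turn, a rotation vector about the tool's x, y, z in rad; "gripper": the finger opening in m, from 0 to 0.094. In form: [{"dx": .., "dy": .., "dz": .., "rx": .., "ry": .., "rz": .., "gripper": ..}, ...]. A call has 1 to 20 rows; each row is the pose to reach, as a shift and turn from the pose commanded when the call began, along the tool's axes at that moment; what a row does not reach only later rows make up. A row lasts 1/8 s, in which the tool goes at most 62.5 mm and 10.7 degrees, less where a joint would pass 70% of its speed; a pose out of reach is approached as far as the arm can. A call with a gripper value outside its range is refused whole. The fingers move at their own pace and stop on an object; "squeeze" is the grip in N (left out, the last holds). Time passes only in rows, so rows that repeat a pose let the fingers close. It gives the time, the measured TCP pose, the force and the opening at its end, in the units of the state.
- read_state(): the state, without advancing time (a new reading comes with each control period).
- camera(name): name is "side" or "top"; returns a dict with "img" (420x560x3 uint8, red, green, blue), "vfov" (degrees; the focal length in pixels is half the picture's height over the tangent of half this angle, whatever the lens; pixels are square), "cx", "cy" (the principal point, pixels), "dist_coeffs" ([k1, k2, p1, p2, k3] as OpenCV has them; the pictures are not rectified), "R" (3x3) and "t" (3): a world point X has camera coordinates R X + t. Camera axes: x right, y down, z forward; pixel columns grow to the right and rows downward; lengths in m; the calibration is good to about 2 mm. A picture is of the moment at which its call begins. There is no depth.
- job_done(): hands the job in, once; it reports no verdict.
The state is a dict: "time_s": time; "q": joint angles; "joint_vel": joint speeds; "effort": joint torques, N m; "position": TCP position; "tool_rot": TCP orientation; "contact_force": force on the tool from outside, world axes, zero at the start; "moment": the same for the moment, N m; "opening": opening from 0.0 (shut) to 1.0 (fully open).
Only numpy, scipy, OpenCV 4.12 (cv2) and the standard library are available. Lean on these libraries where they do the work, as an engineer would, in place of code of your own. Each camera call takes 0.05 s, during which the arm holds its last target. There are 200 camera calls.

## Working session

There is one attempt and no reset: what is moved stays moved. The work goes in short steps, Python scripts to look and compute and a tool call to move; the robot and the scene stay as the last step left them, time stands still between calls to the robot, and variables do not carry over. Pictures are saved under pics/ and viewed, about 8 in all and at most 12, crops included, and the job is handed in when it is done.

Besides the shell and the picture viewer there is one more tool, called after "Request:" as name([rows], argument=value, ...), one row to a line, values as JSON. send_rows: Moves the arm, as the interface text tells. Its arguments: {"type":"object","properties":{"increments":{"type":"array"},"squeeze":{"type":"number"}},"required":["increments"]}

```bash
mkdir -p pics
cat > h.py <<'E'
import numpy as np, cv2
from bench import read_state, camera, job_done, pinch_z
def K(c):
    f=c["img"].shape[0]/2/np.tan(np.radians(c["vfov"])/2)
    return np.array([[f,0,c["cx"]],[0,f,c["cy"]],[0,0,1.]])
def ray(c,uv):
    p=cv2.undistortPoints(np.array(uv,float).reshape(-1,1,2),K(c),np.array(c["dist_coeffs"],float)).reshape(-1,2)
    R=np.array(c["R"]);t=np.array(c["t"])
    d=np.c_[p,np.ones(len(p))]@R
    return -R.T@t,d
def onz(c,uv,z):
    o,d=ray(c,uv); return o+d*((z-o[2])/d[:,2])[:,None]
def proj(c,X):
    R=np.array(c["R"]);t=np.array(c["t"],float)
    return cv2.projectPoints(np.array(X,float).reshape(-1,1,3),cv2.Rodrigues(R)[0],t,K(c),np.array(c["dist_coeffs"],float))[0].reshape(-1,2)
def save(c,n): cv2.imwrite("pics/"+n,c["img"][:,:,::-1])
E
python3 - <<'E'
from h import *
print(pinch_z if not callable(pinch_z) else pinch_z())
s=read_state();print(s)
for n in("top","side"):
    c=camera(n);save(c,n+"1.png");print(n,c["vfov"],c["cx"],c["cy"],c["dist_coeffs"],np.round(c["R"],3).tolist(),c["t"], "pos",ray(c,[[0,0]])[0])
E
```

```text
0.0188
{'time_s': 0.0, 'q': array([64.54418677, 23.94774968, -0.58953175, 92.48401958,  0.26968199,
       63.63691285, -3.03775478]), 'joint_vel': array([-0.07480567, -0.02552261, -0.04433008,  0.16614374, -0.10460785,
       -0.0331884 , -0.05841884]), 'effort': array([-3.47503883e-04, -8.51248312e+01,  6.38136920e-01, -4.25997984e+01,
       -4.89920669e-02,  1.85979466e-02,  1.14621052e-04]), 'position': array([ 0.24482941, -0.57466179,  0.20483954]), 'tool_rot': array([[ 9.19979699e-01,  3.91965623e-01, -5.51633179e-04],
       [ 3.91965998e-01, -9.19979119e-01,  1.03789960e-03],
       [-1.00670043e-04, -1.17106801e-03, -9.99999309e-01]]), 'contact_force': array([-0.50747486, -0.24048144,  0.24677209]), 'moment': array([ 0.00605271,  0.03109228, -0.02214061]), 'opening': 1.001998457710824}
top 53.72169489395387 281.1633346050294 201.94959272558512 [-0.01929016  0.          0.          0.          0.        ] [[-0.022, -1.0, -0.016], [-0.991, 0.024, -0.133], [0.133, 0.013, -0.991]] [-0.04392857  0.54709483  1.07025798] pos [ 0.39861286 -0.07105593  1.13258707]
side 49.30077464189276 279.8310396034947 207.62207166690885 [-0.03703352  0.          0.          0.          0.        ] [[-0.999, 0.05, 0.022], [0.013, 0.605, -0.796], [-0.053, -0.795, -0.605]] [0.55086497 0.07219186 0.99575485] pos [0.60196197 0.72000785 0.64762803]
```

View pics/top1.png

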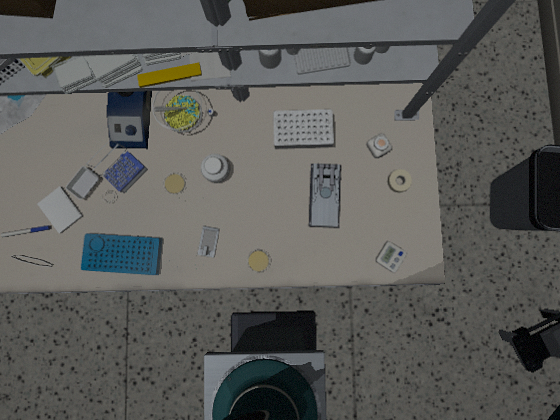

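View pics/side1.png

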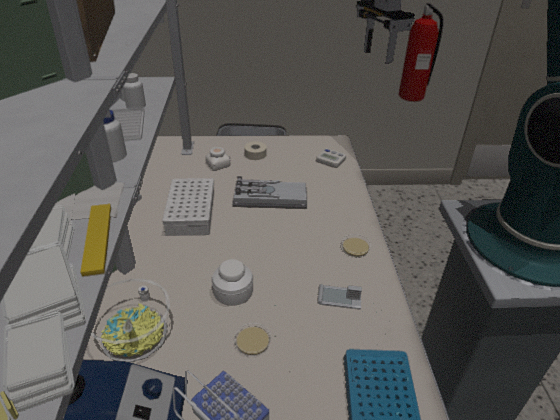

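Top view: the slide is at about (208,241) and the stage at about (325,195), clips at its far end. Petri dishes are at (259,260) and (175,183), the bottle at (215,168). The arm is outside the view. Next, zoomed crops.

Run:
```python
from h import *
c=camera("top");i=c["img"][:,:,::-1]
a=cv2.resize(i[215:270,180:240],None,fx=7,fy=7,interpolation=cv2.INTER_CUBIC)
b=cv2.resize(i[155:235,300:350],None,fx=7,fy=7,interpolation=cv2.INTER_CUBIC)
o=np.zeros((560,780,3),np.uint8);o[:385,:420]=a;o[:560,430:780]=b
cv2.imwrite("pics/z1.png",o)
c=camera("side");i=c["img"][:,:,::-1]
a=cv2.resize(i[270:320,305:375],None,fx=7,fy=7,interpolation=cv2.INTER_CUBIC)[:, :490]
b=cv2.resize(i[165:220,222:317],None,fx=7,fy=7,interpolation=cv2.INTER_CUBIC)
o=np.zeros((740,670,3),np.uint8);o[:350,:490]=a;o[352:737,:665]=b
cv2.imwrite("pics/z2.png",cv2.resize(o,None,fx=.8,fy=.8))
```

```text
(no output)
```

View pics/z1.png

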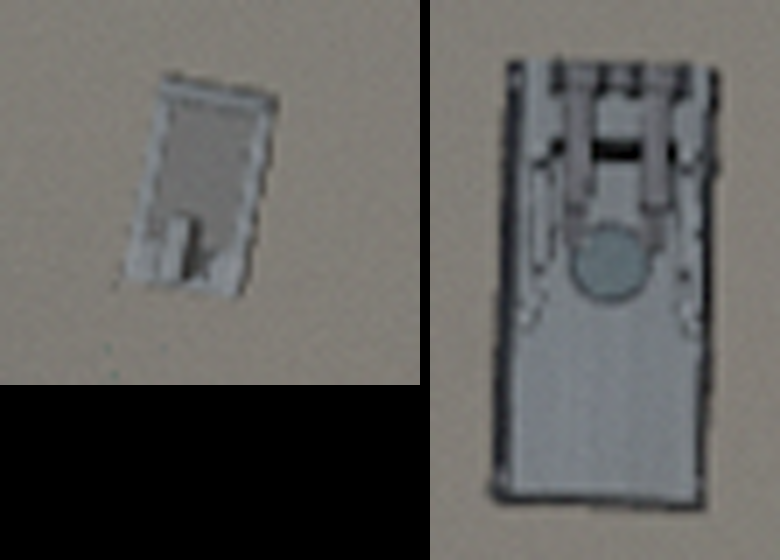

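View pics/z2.png

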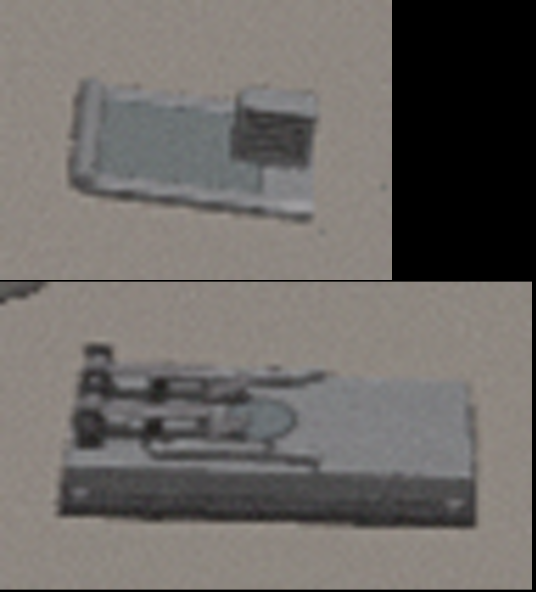

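Run:
```python
from h import *
T=camera("top");S=camera("side")
f=lambda p,ox,oy,s=7:(np.array(p,float)+.5)/s-.5+[ox,oy]
def show(n,P): print(n,np.round(P*1000,1).tolist())
def pose(n,P): # FL,FR,RR,RL
    x=(P[0]+P[1]-P[2]-P[3])/2; y=(P[0]+P[3]-P[1]-P[2])/2
    print(n,"centre",np.round(P.mean(0)*1000,1),"len",np.linalg.norm(x)*1000,"wid",np.linalg.norm(y)*1000,"yaw x",np.degrees(np.arctan2(x[1],x[0])),"yaw y",np.degrees(np.arctan2(-y[0],y[1])))
P=onz(T,f([(163,76),(276,98),(240,297),(125,280)],180,215),.005);show("slideT",P);pose("slideT",P)
P=onz(T,f([(188,216),(205,218)],180,215),.032);show("tabtopT",P)
P=onz(T,f([(80,62),(288,68),(275,503),(68,495)],300,155),.024);show("stageT",P);pose("stageT",P)
P=onz(T,f([(165,140),(215,140)],300,155),.030);show("stopTop",P)
a=lambda p:f(np.array(p)/.8,305,270)
b=lambda p:f(np.array(p)/.8-[0,352],222,165)
show("slideS bottom FL,RL",onz(S,a([(75,188),(312,215)]),0.001))
show("slideS tabtop",onz(S,a([(240,90),(315,92),(315,113),(235,108)]),.032))
show("stageS top FR,FL,BL (front=open)",onz(S,b([(468,380),(472,470),(65,465)]),.024))
show("stageS bot FL,BL",onz(S,b([(474,525),(60,514)]),.0))
for n,C in(("T",T),):
  print(proj(C,[[.55,-.17,.024],[.4,.1,0],[.6,0,.3]]))
```

```text
slideT [[490.6, 159.1, 5.0], [481.0, 114.9, 5.0], [404.3, 129.1, 5.0], [411.8, 173.7, 5.0]]
slideT centre [446.9 144.2   5. ] len 79.03553216642763 wid 45.27605208230893 yaw x -10.498284267316569 yaw y -10.893501839555695
tabtopT [[435.1, 144.0, 32.0], [434.2, 137.5, 32.0]]
stageT [[651.6, -140.4, 24.0], [647.1, -221.3, 24.0], [477.8, -209.3, 24.0], [482.7, -130.4, 24.0]]
stageT centre [ 564.8 -175.3   24. ] len 169.46551327537705 wid 79.98098782250625 yaw x -3.720898939968994 yaw y -3.37307094592121
stopTop [[618.6, -171.8, 30.0], [618.1, -191.1, 30.0]]
slideS bottom FL,RL [[489.6, 161.9, 1.0], [413.4, 175.9, 1.0]]
slideS tabtop [[436.1, 149.0, 32.0], [411.7, 150.7, 32.0], [413.4, 159.8, 32.0], [439.1, 156.8, 32.0]]
stageS top FR,FL,BL (front=open) [[480.3, -200.9, 24.0], [484.9, -134.5, 24.0], [653.3, -141.4, 24.0]]
stageS bot FL,BL [[483.3, -128.3, 0.0], [656.2, -139.7, 0.0]]
[[323.18914502 200.02152598]
 [224.85482132 258.3805784 ]
 [250.93478159 159.5429563 ]]
```

Slide: centre (0.447,0.144), yaw about −10.7°, tab about (0.422,0.149). Stage: about (0.567,−0.173), yaw about −3.6°. I'll go above the tab now.

Request:
send_rows([
  {"dx": 0.056,"dy": -0.074,"dz": 0.0,"rz": 0.1,"gripper": 0.04},
  {"dx": 0.112,"dy": -0.149,"dz": 0.01,"rz": 0.2,"gripper": 0.04},
  {"dx": 0.112,"dy": -0.149,"dz": 0.01,"rz": 0.2,"gripper": 0.04},
  {"dx": 0.168,"dy": -0.223,"dz": 0.02,"rz": 0.3,"gripper": 0.04},
  {"dx": 0.168,"dy": -0.223,"dz": 0.02,"rz": 0.3,"gripper": 0.04},
  {"dx": 0.224,"dy": -0.298,"dz": 0.03,"rz": 0.4,"gripper": 0.04},
  {"dx": 0.224,"dy": -0.298,"dz": 0.03,"rz": 0.4,"gripper": 0.04},
  {"dx": 0.335,"dy": -0.447,"dz": 0.05,"rz": 0.59,"gripper": 0.04},
  {"dx": 0.335,"dy": -0.447,"dz": 0.05,"rz": 0.59,"gripper": 0.04},
  {"dx": 0.335,"dy": -0.447,"dz": 0.05,"rz": 0.59,"gripper": 0.04},
  {"dx": 0.447,"dy": -0.596,"dz": 0.1,"rz": 0.59,"gripper": 0.04},
  {"dx": 0.447,"dy": -0.596,"dz": 0.1,"rz": 0.59,"gripper": 0.04},
  {"dx": 0.447,"dy": -0.596,"dz": 0.1,"rz": 0.59,"gripper": 0.04},
  {"dx": 0.447,"dy": -0.596,"dz": 0.1,"rz": 0.59,"gripper": 0.04},
  {"dx": 0.447,"dy": -0.596,"dz": 0.1,"rz": 0.59,"gripper": 0.04},
], squeeze=40)

```text
schema error: expected keys dx, dy, dz, rx, ry, rz, gripper
```

Request:
send_rows([
  {"dx": 0.056,"dy": -0.074,"dz": 0.0,"rx": 0,"ry": 0,"rz": 0.1,"gripper": 0.04},
  {"dx": 0.112,"dy": -0.149,"dz": 0.01,"rx": 0,"ry": 0,"rz": 0.2,"gripper": 0.04},
  {"dx": 0.112,"dy": -0.149,"dz": 0.01,"rx": 0,"ry": 0,"rz": 0.2,"gripper": 0.04},
  {"dx": 0.168,"dy": -0.223,"dz": 0.02,"rx": 0,"ry": 0,"rz": 0.3,"gripper": 0.04},
  {"dx": 0.168,"dy": -0.223,"dz": 0.02,"rx": 0,"ry": 0,"rz": 0.3,"gripper": 0.04},
  {"dx": 0.224,"dy": -0.298,"dz": 0.03,"rx": 0,"ry": 0,"rz": 0.4,"gripper": 0.04},
  {"dx": 0.224,"dy": -0.298,"dz": 0.03,"rx": 0,"ry": 0,"rz": 0.4,"gripper": 0.04},
  {"dx": 0.335,"dy": -0.447,"dz": 0.05,"rx": 0,"ry": 0,"rz": 0.59,"gripper": 0.04},
  {"dx": 0.335,"dy": -0.447,"dz": 0.05,"rx": 0,"ry": 0,"rz": 0.59,"gripper": 0.04},
  {"dx": 0.335,"dy": -0.447,"dz": 0.05,"rx": 0,"ry": 0,"rz": 0.59,"gripper": 0.04},
  {"dx": 0.447,"dy": -0.596,"dz": 0.1,"rx": 0,"ry": 0,"rz": 0.59,"gripper": 0.04},
  {"dx": 0.447,"dy": -0.596,"dz": 0.1,"rx": 0,"ry": 0,"rz": 0.59,"gripper": 0.04},
  {"dx": 0.447,"dy": -0.596,"dz": 0.1,"rx": 0,"ry": 0,"rz": 0.59,"gripper": 0.04},
  {"dx": 0.447,"dy": -0.596,"dz": 0.1,"rx": 0,"ry": 0,"rz": 0.59,"gripper": 0.04},
  {"dx": 0.447,"dy": -0.596,"dz": 0.1,"rx": 0,"ry": 0,"rz": 0.59,"gripper": 0.04},
], squeeze=40)

```text
time_s: 2.17
position: [0.4223, 0.1498, 0.105]
tool_rot: [[0.983, -0.184, -0.001], [-0.184, -0.983, 0.001], [-0.001, -0.0, -1.0]]
contact_force: [-0.1, -0.5, 0.5]
opening: 0.427
```

Request:
send_rows([
  {"dx": 0,"dy": 0,"dz": 0.03,"rx": 0,"ry": 0,"rz": 0,"gripper": 0.04},
  {"dx": 0,"dy": 0,"dz": 0.055,"rx": 0,"ry": 0,"rz": 0,"gripper": 0.04},
  {"dx": 0,"dy": 0,"dz": 0.055,"rx": 0,"ry": 0,"rz": 0,"gripper": 0.04},
])

```text
time_s: 2.55
position: [0.4217, 0.1473, 0.0498]
tool_rot: [[0.982, -0.187, -0.002], [-0.187, -0.982, -0.001], [-0.002, 0.001, -1.0]]
contact_force: [-0.7, 1.3, -0.4]
opening: 0.425
```

Run:
```python
from h import *
c=camera("side");i=c["img"][:,:,::-1]
a=cv2.resize(i[250:330,290:390],None,fx=6,fy=6,interpolation=cv2.INTER_CUBIC)
cv2.imwrite("pics/z3.png",a)
print(read_state()["position"])
```

```text
[0.42238401 0.14774006 0.05074127]
```

View pics/z3.png

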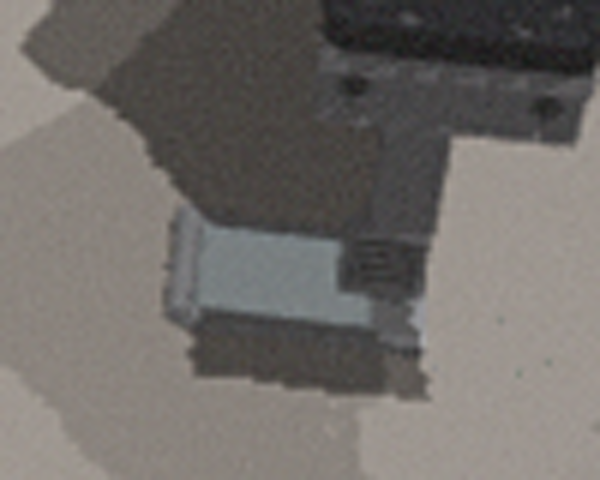

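Side view: the near finger (cols 375–435, tip at row 237) is above the tab (cols 340–425), a little toward the rear. Checking this by projection.

Run:
```python
from h import *
c=camera("side");p=read_state()["position"]
ex=np.array([.982,-.187,0]);ey=np.array([.187,.982,0])
for z in(.05,.01): print(z,((proj(c,[[*(p+ex*s+ey*.02)[:2],z] for s in(-.008,.008)])+.5-[290,250])*6-.5).round())
# tab side face near top corners at z .032
q=(np.array([(340,242),(425,248),(340,290),(418,297)])+.5)/6-.5+[290,250]
P=onz(c,q,.032);print(P.round(4), ((P-p)@ex).round(4),((P-p)@ey).round(4))
P=onz(c,q,.005);print(((P-p)@ex).round(4),((P-p)@ey).round(4))
```

```text
0.05 [[424. 223.]
 [369. 217.]]
0.01 [[406. 314.]
 [354. 308.]]
[[0.44   0.1593 0.032 ]
 [0.4147 0.1626 0.032 ]
 [0.4432 0.1783 0.032 ]
 [0.4205 0.1818 0.032 ]] [ 0.0147 -0.0108  0.0143 -0.0087] [0.0143 0.0128 0.0335 0.0327]
[ 0.0124 -0.0142  0.0119 -0.0121] [-0.0112 -0.0128  0.0089  0.008 ]
```

Request:
send_rows([
  {"dx": 0.001,"dy": 0,"dz": 0.02,"rx": 0,"ry": 0,"rz": 0,"gripper": 0.04},
  {"dx": 0.001,"dy": 0,"dz": 0.035,"rx": 0,"ry": 0,"rz": 0,"gripper": 0.04},
  {"dx": 0.001,"dy": 0,"dz": 0.041,"rx": 0,"ry": 0,"rz": 0,"gripper": 0.04},
  {"dx": 0.001,"dy": 0,"dz": 0.041,"rx": 0,"ry": 0,"rz": 0,"gripper": 0.04},
])

```text
time_s: 3.15
position: [0.4235, 0.1484, 0.0095]
tool_rot: [[0.983, -0.186, -0.0], [-0.186, -0.983, -0.0], [-0.0, 0.0, -1.0]]
contact_force: [0.4, -0.3, -0.0]
opening: 0.425
```

Request:
send_rows([
  {"dx": 0,"dy": 0,"dz": 0,"rx": 0,"ry": 0,"rz": 0,"gripper": 0.02},
  {"dx": 0,"dy": 0,"dz": 0,"rx": 0,"ry": 0,"rz": 0,"gripper": 0.01},
  {"dx": 0,"dy": 0,"dz": 0,"rx": 0,"ry": 0,"rz": 0,"gripper": 0},
  {"dx": 0,"dy": 0,"dz": 0,"rx": 0,"ry": 0,"rz": 0,"gripper": 0},
  {"dx": 0,"dy": 0,"dz": 0,"rx": 0,"ry": 0,"rz": 0,"gripper": 0},
  {"dx": 0,"dy": 0,"dz": 0,"rx": 0,"ry": 0,"rz": 0,"gripper": 0},
])

```text
time_s: 3.9
position: [0.4237, 0.1485, 0.0096]
tool_rot: [[0.983, -0.186, 0.0], [-0.186, -0.983, 0.0], [0.0, -0.0, -1.0]]
contact_force: [-1.3, -0.7, 5.8]
opening: 0.103
```

Gripped (9.7 mm). Lifting and moving over the front of the stage.

Request:
send_rows([
  {"dx": 0,"dy": 0,"dz": -0.02,"rx": 0,"ry": 0,"rz": 0,"gripper": 0},
  {"dx": 0,"dy": 0,"dz": -0.05,"rx": 0,"ry": 0,"rz": 0,"gripper": 0},
  {"dx": 0,"dy": 0,"dz": -0.08,"rx": 0,"ry": 0,"rz": 0,"gripper": 0},
  {"dx": 0.011,"dy": 0.03,"dz": -0.08,"rx": 0,"ry": 0,"rz": -0.02,"gripper": 0},
  {"dx": 0.025,"dy": 0.07,"dz": -0.08,"rx": 0,"ry": 0,"rz": -0.04,"gripper": 0},
  {"dx": 0.04,"dy": 0.11,"dz": -0.08,"rx": 0,"ry": 0,"rz": -0.06,"gripper": 0},
  {"dx": 0.054,"dy": 0.15,"dz": -0.08,"rx": 0,"ry": 0,"rz": -0.08,"gripper": 0},
  {"dx": 0.069,"dy": 0.19,"dz": -0.08,"rx": 0,"ry": 0,"rz": -0.1,"gripper": 0},
  {"dx": 0.083,"dy": 0.23,"dz": -0.08,"rx": 0,"ry": 0,"rz": -0.124,"gripper": 0},
  {"dx": 0.097,"dy": 0.27,"dz": -0.075,"rx": 0,"ry": 0,"rz": -0.124,"gripper": 0},
  {"dx": 0.105,"dy": 0.292,"dz": -0.065,"rx": 0,"ry": 0,"rz": -0.124,"gripper": 0},
  {"dx": 0.108,"dy": 0.301,"dz": -0.055,"rx": 0,"ry": 0,"rz": -0.124,"gripper": 0},
  {"dx": 0.108,"dy": 0.301,"dz": -0.055,"rx": 0,"ry": 0,"rz": -0.124,"gripper": 0},
  {"dx": 0.108,"dy": 0.301,"dz": -0.055,"rx": 0,"ry": 0,"rz": -0.124,"gripper": 0},
])

```text
time_s: 5.65
position: [0.4737, -0.166, 0.0645]
tool_rot: [[0.998, -0.061, -0.0], [-0.061, -0.998, 0.001], [-0.0, -0.001, -1.0]]
contact_force: [0.1, 0.3, -0.8]
opening: 0.103
```

Run:
```python
from h import *
s=read_state();print(s["position"],s["contact_force"],s["moment"])
c=camera("top");i=c["img"][:,:,::-1]
a=cv2.resize(i[155:245,295:355],None,fx=6,fy=6,interpolation=cv2.INTER_CUBIC)
c=camera("side");i=c["img"][:,:,::-1]
b=cv2.resize(i[160:230,228:318],None,fx=4.6,fy=4.6,interpolation=cv2.INTER_CUBIC)
print(a.shape,b.shape)
o=np.zeros((540,790,3),np.uint8);o[:540,:360]=a;o[:b.shape[0],370:370+b.shape[1]]=b
cv2.imwrite("pics/z4.png",o)
```

```text
[ 0.47373835 -0.16602987  0.06451963] [ 0.07605478  0.29134372 -0.75274776] [ 0.04404098  0.05943061 -0.03922347]
(540, 360, 3) (322, 414, 3)
```

View pics/z4.png

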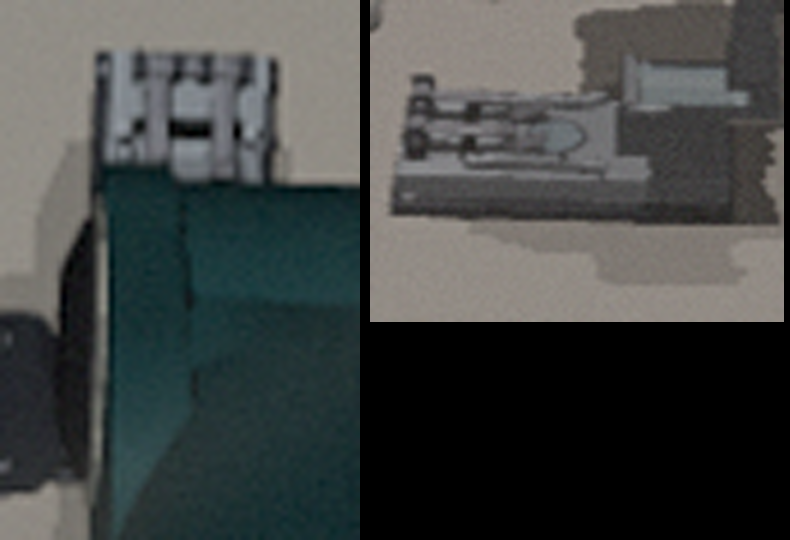

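Side view: the slide is level and just above the table's front edge, and the arm hides it from the top camera. I'll refine the stage's midline and yaw from the first top picture, and check the slide's position against the side view.

Run:
```python
from h import *
T=camera("top");S=camera("side")
i=cv2.cvtColor(cv2.GaussianBlur(cv2.imread("pics/top1.png"),(3,3),0),cv2.COLOR_BGR2GRAY).astype(float)
print(i[212,305:345].astype(int)); 
f=lambda p,ox,oy,s=7:(np.array(p,float)+.5)/s-.5+[ox,oy]
L=[];R=[]
for v in range(203,223):
    r=i[v];t=np.median(r[316:334])
    def cross(us):
        for a,b in zip(us[:-1],us[1:]):
            lev=(t+min(r[us]))/2
            if r[a]>=lev>r[b]: return a+(b-a)*(r[a]-lev)/(r[a]-r[b])
    l=cross(np.arange(320,306,-1));q=cross(np.arange(330,346))
    if l and q: L.append((l,v));R.append((q,v))
L=onz(T,L,.024);R=onz(T,R,.024)
pl=np.polyfit(L[:,0],L[:,1],1);pr=np.polyfit(R[:,0],R[:,1],1)
print("left",pl,np.degrees(pl[0]),"right",pr,np.degrees(pr[0]),"wid",np.median(L[:,1]-R[:,1]))
for x in(.48,.52,.57):print(x,(np.polyval(pl,x)+np.polyval(pr,x))/2)
M=np.vstack([onz(T,f([(187,65),(181,263),(177.5,490)],300,155),.024),onz(T,f([(184,150)],300,155),.03)])
p=np.polyfit(M[:,0],M[:,1],1);print("mid",M.round(4).tolist(),p,np.degrees(p[0]),[np.polyval(p,x) for x in(.48,.52,.57)])
# side: expected slide corners
st=read_state();P=np.array(st["position"]);ex=np.array([.998,-.061,0]);ey=np.array([.061,.998,0])
und=P[2]-.0096
for n,(x,y,z) in dict(FLb=(40,23,0),FLt=(36,23,9),FRt=(36,-23,9),RLb=(-40,23,0)).items():
    X=P+ex*(x+25)/1000+ey*y/1000;X[2]=und+z/1000
    print(n,((proj(S,X)[0]+.5-[228,160])*4.6-.5+[370,0]).round(1))
# stage corners predicted centre guess
for n,(x,y,z) in dict(FL=(-85,36,24),BL=(85,36,24),FLb=(-85,36,0),BLb=(85,36,0)).items():
    e=np.radians(-3.6);X=np.array([.567+(x*np.cos(e)-y*np.sin(e))/1000,-.1745+(x*np.sin(e)+y*np.cos(e))/1000,z/1000])
    print(n,((proj(S,X)[0]+.5-[228,160])*4.6-.5+[370,0]).round(1), "top z1",((proj(T,X)[0]+.5-[300,155])*7-.5+[430,0]).round(1))
```

```text
[126 126 123  99  62  53  82 115 124 123 124 124 124 126 126 126 126 125
 124 123 124 124 124 122 122 122 122 122 122 122 124 122 102  73  72 101
 123 127 126 126]
left [-0.05227291 -0.10968186] -2.995017218316367 right [-0.07861638 -0.16598781] -4.5043869417299245 wid 0.06955178048659194
0.48 -0.16924826304698182
0.52 -0.17186604893759316
0.57 -0.17513828130085735
mid [[0.6493, -0.182, 0.024], [0.5713, -0.1768, 0.024], [0.4836, -0.1723, 0.024], [0.6145, -0.179, 0.03]] [-0.05702943 -0.14447461] -3.2675457600309272 [np.float64(-0.1718487365860368), np.float64(-0.1741299138649216), np.float64(-0.17698138546352762)]
FLb [620.8 112.7]
FLt [629.3  97.9]
FRt [629.7  48. ]
RLb [780.9 116.5]
FL [731.2 179. ] top z1 [505.2 490.4]
BL [394.1 170.6] top z1 [518.8  55.5]
FLb [728.5 217. ] top z1 [501.9 495.2]
BLb [396.  208.7] top z1 [515.2  69.2]
```

Run:
```python
from h import *
S=camera("side");i=S["img"][:,:,::-1]
s=8;ox,oy=228,165
a=cv2.resize(i[oy:oy+55,ox:ox+96],None,fx=s,fy=s,interpolation=cv2.INTER_CUBIC);a=cv2.convertScaleAbs(a,alpha=1.5)
st=read_state();P=np.array(st["position"]);ex=np.array([.998,-.061,0]);ey=np.array([.061,.998,0])
def mk(X,col):
    u=(proj(S,X)[0]+.5-[ox,oy])*s-.5;cv2.drawMarker(a,tuple(int(v) for v in u.round()),col,cv2.MARKER_CROSS,9,1)
for x,y,z in((40,23,0),(35.5,23,9),(35.5,-23,9),(-40,23,0),(31,23,5)):
    X=P+ex*(x+25)/1000+ey*y/1000;X[2]=P[2]-.0096+z/1000;mk(X,(0,0,255))
e=np.radians(-3.5)
for x,y,z in((-85,36,24),(85,36,24),(-85,36,0),(85,36,0),(-8,24.5,30),(50,24.5,30),(-22,24.5,30),(-8,-24.5,30),(50,-24.5,30)):
    X=np.array([.567+(x*np.cos(e)-y*np.sin(e))/1000,-.1755+(x*np.sin(e)+y*np.cos(e))/1000,z/1000]);mk(X,(0,255,0))
cv2.imwrite("pics/z5.png",a)
```

```text
(no output)
```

View pics/z5.png

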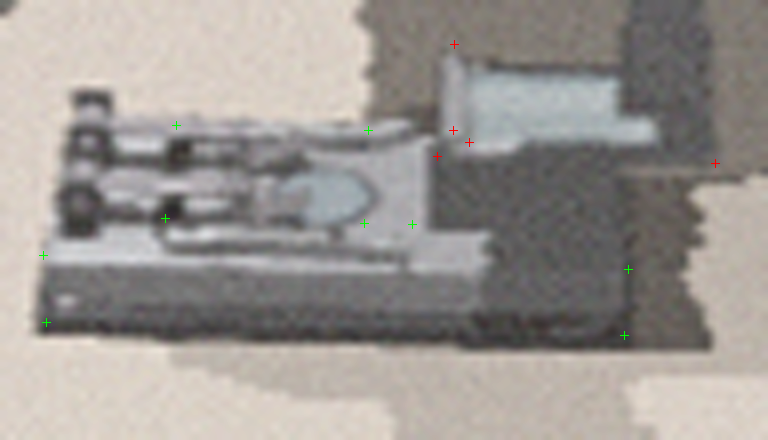

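Both the stage and the slide sit about 10 px (1.3 raw px) below my predictions in the side view. That is a shared calibration offset, so the midline through (0.567,−0.1755) at −3.5° stands relative to the tool. Shifting 4 mm to −y, advancing 6 mm and lowering.

Request:
send_rows([
  {"dx": 0.003,"dy": 0.004,"dz": 0.01,"rx": 0,"ry": 0,"rz": 0,"gripper": 0},
  {"dx": 0.006,"dy": 0.004,"dz": 0.02,"rx": 0,"ry": 0,"rz": 0,"gripper": 0},
  {"dx": 0.006,"dy": 0.004,"dz": 0.026,"rx": 0,"ry": 0,"rz": 0,"gripper": 0},
  {"dx": 0.006,"dy": 0.004,"dz": 0.029,"rx": 0,"ry": 0,"rz": 0,"gripper": 0},
  {"dx": 0.006,"dy": 0.004,"dz": 0.029,"rx": 0,"ry": 0,"rz": 0,"gripper": 0},
])

```text
time_s: 6.52
position: [0.4793, -0.1717, 0.0352]
tool_rot: [[0.998, -0.063, -0.0], [-0.063, -0.998, 0.0], [-0.0, -0.0, -1.0]]
contact_force: [-0.1, -0.5, -0.6]
opening: 0.102
```

Request:
send_rows([
  {"dx": 0,"dy": 0,"dz": 0.001,"rx": 0,"ry": 0,"rz": 0,"gripper": 0},
  {"dx": 0,"dy": 0,"dz": 0.0015,"rx": 0,"ry": 0,"rz": 0,"gripper": 0},
  {"dx": 0,"dy": 0,"dz": 0.0015,"rx": 0,"ry": 0,"rz": 0,"gripper": 0},
])

```text
time_s: 6.9
position: [0.4794, -0.1719, 0.034]
tool_rot: [[0.998, -0.063, 0.0], [-0.063, -0.998, -0.0], [0.0, 0.0, -1.0]]
contact_force: [0.0, 0.7, -0.5]
opening: 0.102
```

Request:
send_rows([
  {"dx": 0,"dy": -0.0015,"dz": 0.0004,"rx": 0,"ry": 0,"rz": 0,"gripper": 0},
  {"dx": 0,"dy": -0.0015,"dz": 0.0008,"rx": 0,"ry": 0,"rz": 0,"gripper": 0},
  {"dx": 0,"dy": -0.0015,"dz": 0.0008,"rx": 0,"ry": 0,"rz": 0,"gripper": 0},
])

```text
time_s: 7.28
position: [0.4798, -0.1703, 0.0336]
tool_rot: [[0.998, -0.063, 0.0], [-0.063, -0.998, -0.0], [0.0, 0.0, -1.0]]
contact_force: [-3.0, 0.8, 10.6]
opening: 0.101
```

Down on the table with about 10 N. Easing off slightly and sliding into the rails.

Request:
send_rows([
  {"dx": 0.003,"dy": 0,"dz": -0.0002,"rx": 0,"ry": 0,"rz": 0,"gripper": 0},
  {"dx": 0.006,"dy": 0,"dz": -0.0002,"rx": 0,"ry": 0,"rz": 0,"gripper": 0},
  {"dx": 0.009,"dy": 0,"dz": -0.0002,"rx": 0,"ry": 0,"rz": 0,"gripper": 0},
  {"dx": 0.012,"dy": 0,"dz": -0.0002,"rx": 0,"ry": 0,"rz": 0,"gripper": 0},
  {"dx": 0.012,"dy": 0,"dz": -0.0002,"rx": 0,"ry": 0,"rz": 0,"gripper": 0},
])

```text
time_s: 7.9
position: [0.4921, -0.1711, 0.0336]
tool_rot: [[0.998, -0.063, 0.001], [-0.063, -0.998, -0.0], [0.001, 0.0, -1.0]]
contact_force: [1.7, 0.3, 5.0]
opening: 0.104
```

Request:
send_rows([
  {"dx": 0.003,"dy": 0,"dz": 0,"rx": 0,"ry": 0,"rz": 0,"gripper": 0},
  {"dx": 0.006,"dy": 0,"dz": 0,"rx": 0,"ry": 0,"rz": 0,"gripper": 0},
  {"dx": 0.009,"dy": 0,"dz": 0,"rx": 0,"ry": 0,"rz": 0,"gripper": 0},
  {"dx": 0.012,"dy": 0,"dz": 0,"rx": 0,"ry": 0,"rz": 0,"gripper": 0},
  {"dx": 0.012,"dy": 0,"dz": 0,"rx": 0,"ry": 0,"rz": 0,"gripper": 0},
])

```text
time_s: 8.52
position: [0.5041, -0.1719, 0.0337]
tool_rot: [[0.998, -0.063, 0.001], [-0.063, -0.998, -0.0], [0.001, 0.0, -1.0]]
contact_force: [0.6, 0.3, 4.2]
opening: 0.101
```

Request:
send_rows([
  {"dx": 0.003,"dy": 0,"dz": 0,"rx": 0,"ry": 0,"rz": 0,"gripper": 0},
  {"dx": 0.006,"dy": 0,"dz": 0,"rx": 0,"ry": 0,"rz": 0,"gripper": 0},
  {"dx": 0.009,"dy": 0,"dz": 0,"rx": 0,"ry": 0,"rz": 0,"gripper": 0},
  {"dx": 0.012,"dy": 0,"dz": 0,"rx": 0,"ry": 0,"rz": 0,"gripper": 0},
  {"dx": 0.012,"dy": 0,"dz": 0,"rx": 0,"ry": 0,"rz": 0,"gripper": 0},
])

```text
time_s: 9.15
position: [0.516, -0.1726, 0.0337]
tool_rot: [[0.998, -0.063, 0.001], [-0.063, -0.998, -0.0], [0.001, 0.0, -1.0]]
contact_force: [0.3, -0.4, 5.5]
opening: 0.102
```

Run:
```python
from h import *
S=camera("side");i=S["img"][:,:,::-1]
a=cv2.resize(i[150:220,228:318],None,fx=8,fy=8,interpolation=cv2.INTER_CUBIC)
cv2.imwrite("pics/z6.png",cv2.convertScaleAbs(a,alpha=1.5))
```

```text
(no output)
```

View pics/z6.png

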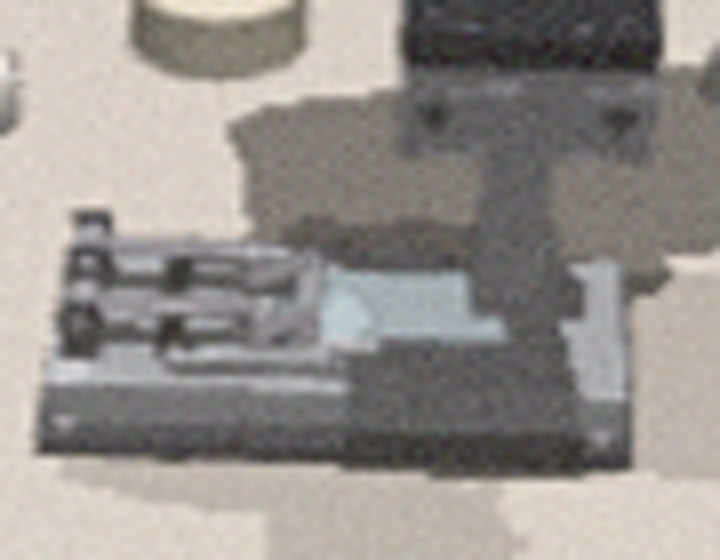

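Side view: the slide lies flat between the rails, its bar (cols 300–325) just at the clip lips. Continuing in small steps and watching the force.

Request:
send_rows([
  {"dx": 0.002,"dy": 0,"dz": 0,"rx": 0,"ry": 0,"rz": 0,"gripper": 0},
  {"dx": 0.004,"dy": 0,"dz": 0,"rx": 0,"ry": 0,"rz": 0,"gripper": 0},
  {"dx": 0.006,"dy": 0,"dz": 0,"rx": 0,"ry": 0,"rz": 0,"gripper": 0},
  {"dx": 0.008,"dy": 0,"dz": 0,"rx": 0,"ry": 0,"rz": 0,"gripper": 0},
])

```text
time_s: 9.7
position: [0.5231, -0.1732, 0.0337]
tool_rot: [[0.998, -0.063, -0.001], [-0.063, -0.998, -0.0], [-0.001, 0.0, -1.0]]
contact_force: [-7.7, 0.5, 13.6]
opening: 0.103
```

Request:
send_rows([
  {"dx": 0.002,"dy": 0,"dz": 0,"rx": 0,"ry": 0,"rz": 0,"gripper": 0},
  {"dx": 0.004,"dy": 0,"dz": 0,"rx": 0,"ry": 0,"rz": 0,"gripper": 0},
  {"dx": 0.006,"dy": 0,"dz": 0,"rx": 0,"ry": 0,"rz": 0,"gripper": 0},
])

```text
time_s: 10.07
position: [0.5287, -0.1735, 0.0336]
tool_rot: [[0.998, -0.063, -0.002], [-0.063, -0.998, -0.0], [-0.002, 0.0, -1.0]]
contact_force: [-10.3, 0.4, 16.9]
opening: 0.101
```

Request:
send_rows([
  {"dx": 0.002,"dy": 0,"dz": 0,"rx": 0,"ry": 0,"rz": 0,"gripper": 0},
  {"dx": 0.004,"dy": 0,"dz": 0,"rx": 0,"ry": 0,"rz": 0,"gripper": 0},
])

```text
time_s: 10.32
position: [0.5329, -0.1739, 0.0337]
tool_rot: [[0.998, -0.063, -0.001], [-0.063, -0.998, -0.0], [-0.001, 0.0, -1.0]]
contact_force: [-7.2, 0.3, 12.5]
opening: 0.103
```

Request:
send_rows([
  {"dx": 0.001,"dy": 0,"dz": 0,"rx": 0,"ry": 0,"rz": 0,"gripper": 0},
  {"dx": 0.002,"dy": 0,"dz": 0,"rx": 0,"ry": 0,"rz": 0,"gripper": 0},
  {"dx": 0.003,"dy": 0,"dz": 0,"rx": 0,"ry": 0,"rz": 0,"gripper": 0},
])

```text
time_s: 10.7
position: [0.5364, -0.174, 0.0337]
tool_rot: [[0.998, -0.063, -0.0], [-0.063, -0.998, -0.0], [-0.0, 0.0, -1.0]]
contact_force: [-3.9, 0.5, 8.6]
opening: 0.102
```

Request:
send_rows([
  {"dx": 0.001,"dy": 0,"dz": 0,"rx": 0,"ry": 0,"rz": 0,"gripper": 0},
  {"dx": 0.002,"dy": 0,"dz": 0,"rx": 0,"ry": 0,"rz": 0,"gripper": 0},
  {"dx": 0.003,"dy": 0,"dz": 0,"rx": 0,"ry": 0,"rz": 0,"gripper": 0},
])

```text
time_s: 11.08
position: [0.5398, -0.1741, 0.0337]
tool_rot: [[0.998, -0.063, 0.001], [-0.063, -0.998, -0.0], [0.001, 0.0, -1.0]]
contact_force: [-1.4, 0.2, 5.5]
opening: 0.101
```

Request:
send_rows([
  {"dx": 0.001,"dy": 0,"dz": 0,"rx": 0,"ry": 0,"rz": 0,"gripper": 0},
  {"dx": 0.002,"dy": 0,"dz": 0,"rx": 0,"ry": 0,"rz": 0,"gripper": 0},
])

```text
time_s: 11.32
position: [0.5414, -0.1743, 0.0337]
tool_rot: [[0.998, -0.063, -0.0], [-0.063, -0.998, -0.0], [-0.0, 0.0, -1.0]]
contact_force: [-5.0, 0.7, 11.3]
opening: 0.102
```

Request:
send_rows([
  {"dx": 0.0005,"dy": 0,"dz": 0,"rx": 0,"ry": 0,"rz": 0,"gripper": 0},
  {"dx": 0.001,"dy": 0,"dz": 0,"rx": 0,"ry": 0,"rz": 0,"gripper": 0},
])

```text
time_s: 11.58
position: [0.5423, -0.1743, 0.0337]
tool_rot: [[0.998, -0.063, -0.0], [-0.063, -0.998, -0.0], [-0.0, 0.0, -1.0]]
contact_force: [-5.2, 0.8, 10.2]
opening: 0.101
```

Request:
send_rows([
  {"dx": 0.0005,"dy": 0,"dz": 0,"rx": 0,"ry": 0,"rz": 0,"gripper": 0},
  {"dx": 0.001,"dy": 0,"dz": 0,"rx": 0,"ry": 0,"rz": 0,"gripper": 0},
])

```text
time_s: 11.82
position: [0.5433, -0.1744, 0.0337]
tool_rot: [[0.998, -0.063, -0.0], [-0.063, -0.998, -0.0], [-0.0, 0.0, -1.0]]
contact_force: [-5.0, 0.2, 10.9]
opening: 0.102
```

Request:
send_rows([
  {"dx": 0.0005,"dy": 0,"dz": -0.0002,"rx": 0,"ry": 0,"rz": 0,"gripper": 0},
  {"dx": 0.001,"dy": 0,"dz": -0.0002,"rx": 0,"ry": 0,"rz": 0,"gripper": 0},
])

```text
time_s: 12.08
position: [0.5441, -0.1744, 0.0337]
tool_rot: [[0.998, -0.063, -0.001], [-0.063, -0.998, -0.0], [-0.001, 0.0, -1.0]]
contact_force: [-4.1, -0.6, 7.4]
opening: 0.105
```

Request:
send_rows([
  {"dx": 0.0005,"dy": 0,"dz": 0,"rx": 0,"ry": 0,"rz": 0,"gripper": 0},
  {"dx": 0.001,"dy": 0,"dz": 0,"rx": 0,"ry": 0,"rz": 0,"gripper": 0},
])

```text
time_s: 12.32
position: [0.5452, -0.1745, 0.0337]
tool_rot: [[0.998, -0.063, -0.001], [-0.063, -0.998, -0.0], [-0.001, 0.0, -1.0]]
contact_force: [-4.2, 0.4, 6.7]
opening: 0.102
```

Request:
send_rows([
  {"dx": 0.0005,"dy": 0,"dz": 0,"rx": 0,"ry": 0,"rz": 0,"gripper": 0},
  {"dx": 0.001,"dy": 0,"dz": 0,"rx": 0,"ry": 0,"rz": 0,"gripper": 0},
])

```text
time_s: 12.58
position: [0.5462, -0.1745, 0.0337]
tool_rot: [[0.998, -0.063, -0.001], [-0.063, -0.998, -0.0], [-0.001, 0.0, -1.0]]
contact_force: [-4.2, 1.0, 7.3]
opening: 0.103
```

Request:
send_rows([
  {"dx": 0.0005,"dy": 0,"dz": 0,"rx": 0,"ry": 0,"rz": 0,"gripper": 0},
])

```text
time_s: 12.7
position: [0.5467, -0.1746, 0.0337]
tool_rot: [[0.998, -0.063, -0.001], [-0.063, -0.998, -0.0], [-0.001, 0.0, -1.0]]
contact_force: [-4.7, -0.2, 8.2]
opening: 0.107
```

Request:
send_rows([
  {"dx": 0.0005,"dy": 0,"dz": 0,"rx": 0,"ry": 0,"rz": 0,"gripper": 0},
])

```text
time_s: 12.82
position: [0.5471, -0.1746, 0.0337]
tool_rot: [[0.998, -0.063, -0.001], [-0.063, -0.998, -0.0], [-0.001, 0.0, -1.0]]
contact_force: [-7.3, 0.9, 11.1]
opening: 0.102
```

Request:
send_rows([
  {"dx": 0.0003,"dy": 0,"dz": 0,"rx": 0,"ry": 0,"rz": 0,"gripper": 0},
])

```text
time_s: 12.95
position: [0.5471, -0.1746, 0.0337]
tool_rot: [[0.998, -0.063, -0.001], [-0.063, -0.998, -0.0], [-0.001, 0.0, -1.0]]
contact_force: [-8.6, 0.3, 10.9]
opening: 0.099
```

Request:
send_rows([
  {"dx": 0.0003,"dy": 0,"dz": 0,"rx": 0,"ry": 0,"rz": 0,"gripper": 0},
])

```text
time_s: 13.08
position: [0.5471, -0.1746, 0.0337]
tool_rot: [[0.998, -0.063, -0.002], [-0.063, -0.998, -0.0], [-0.002, 0.0, -1.0]]
contact_force: [-9.8, 1.5, 13.2]
opening: 0.101
```

At the stop (the position no longer advances). Building up to about 12 N over the 3–4 N of drag.

Request:
send_rows([
  {"dx": 0.0004,"dy": 0,"dz": 0,"rx": 0,"ry": 0,"rz": 0,"gripper": 0},
  {"dx": 0.0006,"dy": 0,"dz": 0,"rx": 0,"ry": 0,"rz": 0,"gripper": 0},
])

```text
time_s: 13.32
position: [0.5472, -0.1746, 0.0337]
tool_rot: [[0.998, -0.063, -0.003], [-0.063, -0.998, 0.0], [-0.003, 0.0, -1.0]]
contact_force: [-14.4, 0.9, 17.7]
opening: 0.104
```

Request:
send_rows([
  {"dx": 0.0004,"dy": 0,"dz": 0,"rx": 0,"ry": 0,"rz": 0,"gripper": 0},
  {"dx": 0.0004,"dy": 0,"dz": 0,"rx": 0,"ry": 0,"rz": 0,"gripper": 0},
])

```text
time_s: 13.58
position: [0.5472, -0.1746, 0.0337]
tool_rot: [[0.998, -0.063, -0.004], [-0.063, -0.998, 0.0], [-0.004, 0.0, -1.0]]
contact_force: [-16.9, 1.9, 19.7]
opening: 0.103
```

Request:
send_rows([
  {"dx": 0,"dy": 0,"dz": 0,"rx": 0,"ry": 0,"rz": 0,"gripper": 0},
  {"dx": 0,"dy": 0,"dz": 0,"rx": 0,"ry": 0,"rz": 0,"gripper": 0},
  {"dx": 0,"dy": 0,"dz": 0,"rx": 0,"ry": 0,"rz": 0,"gripper": 0},
  {"dx": 0,"dy": 0,"dz": 0,"rx": 0,"ry": 0,"rz": 0,"gripper": 0},
  {"dx": 0,"dy": 0,"dz": 0,"rx": 0,"ry": 0,"rz": 0,"gripper": 0},
  {"dx": 0,"dy": 0,"dz": 0,"rx": 0,"ry": 0,"rz": 0,"gripper": 0},
])

```text
time_s: 14.32
position: [0.5472, -0.1746, 0.0337]
tool_rot: [[0.998, -0.063, -0.004], [-0.063, -0.998, 0.0], [-0.004, 0.0, -1.0]]
contact_force: [-16.6, 2.4, 19.5]
opening: 0.104
```

Run:
```python
from h import *
S=camera("side");i=S["img"][:,:,::-1]
a=cv2.resize(i[150:220,228:318],None,fx=8,fy=8,interpolation=cv2.INTER_CUBIC)
cv2.imwrite("pics/z7.png",cv2.convertScaleAbs(a,alpha=1.5))
```

```text
(no output)
```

View pics/z7.png

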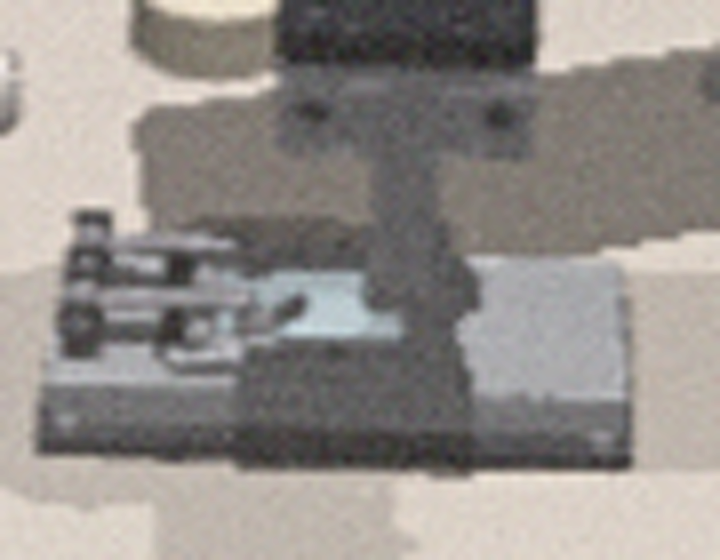

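The bar is at the stop and the clip noses lie on the glass (near col 290–300). A slightly firmer hold, then relax and release.

Request:
send_rows([
  {"dx": 0.0003,"dy": 0,"dz": -0.0002,"rx": 0,"ry": 0,"rz": 0,"gripper": 0},
  {"dx": 0.0003,"dy": 0,"dz": -0.0002,"rx": 0,"ry": 0,"rz": 0,"gripper": 0},
  {"dx": 0.0003,"dy": 0,"dz": -0.0002,"rx": 0,"ry": 0,"rz": 0,"gripper": 0},
  {"dx": 0.0003,"dy": 0,"dz": -0.0002,"rx": 0,"ry": 0,"rz": 0,"gripper": 0},
])

```text
time_s: 14.88
position: [0.5472, -0.1746, 0.0337]
tool_rot: [[0.998, -0.063, -0.004], [-0.063, -0.998, 0.0], [-0.004, 0.0, -1.0]]
contact_force: [-15.8, 2.0, 18.0]
opening: 0.105
```

Request:
send_rows([
  {"dx": -0.0006,"dy": 0,"dz": -0.0002,"rx": 0,"ry": 0,"rz": 0,"gripper": 0},
  {"dx": -0.0012,"dy": 0,"dz": -0.0002,"rx": 0,"ry": 0,"rz": 0,"gripper": 0},
  {"dx": -0.0012,"dy": 0,"dz": -0.0002,"rx": 0,"ry": 0,"rz": 0,"gripper": 0},
])

```text
time_s: 15.25
position: [0.5472, -0.1745, 0.0337]
tool_rot: [[0.998, -0.063, -0.002], [-0.063, -0.998, 0.0], [-0.002, -0.0, -1.0]]
contact_force: [-5.8, 0.7, 4.9]
opening: 0.104
```

Relaxed to about 5 N. Opening straight on, then lifting away.

Request:
send_rows([
  {"dx": 0,"dy": 0,"dz": 0,"rx": 0,"ry": 0,"rz": 0,"gripper": 0.015},
  {"dx": 0,"dy": 0,"dz": 0,"rx": 0,"ry": 0,"rz": 0,"gripper": 0.03},
  {"dx": 0,"dy": 0,"dz": 0,"rx": 0,"ry": 0,"rz": 0,"gripper": 0.03},
  {"dx": 0,"dy": 0,"dz": 0,"rx": 0,"ry": 0,"rz": 0,"gripper": 0.03},
])

```text
time_s: 15.75
position: [0.5481, -0.1747, 0.0339]
tool_rot: [[0.998, -0.063, 0.0], [-0.063, -0.998, 0.0], [0.0, -0.0, -1.0]]
contact_force: [0.3, 0.6, 0.3]
opening: 0.318
```

Request:
send_rows([
  {"dx": 0,"dy": 0,"dz": -0.01,"rx": 0,"ry": 0,"rz": 0,"gripper": 0.03},
  {"dx": 0,"dy": 0,"dz": -0.03,"rx": 0,"ry": 0,"rz": 0,"gripper": 0.03},
  {"dx": 0,"dy": 0,"dz": -0.06,"rx": 0,"ry": 0,"rz": 0,"gripper": 0.03},
  {"dx": -0.03,"dy": 0,"dz": -0.1,"rx": 0,"ry": 0,"rz": 0,"gripper": 0.03},
  {"dx": -0.06,"dy": -0.04,"dz": -0.12,"rx": 0,"ry": 0,"rz": 0,"gripper": 0.03},
  {"dx": -0.09,"dy": -0.09,"dz": -0.13,"rx": 0,"ry": 0,"rz": 0,"gripper": 0.03},
  {"dx": -0.1,"dy": -0.14,"dz": -0.13,"rx": 0,"ry": 0,"rz": 0,"gripper": 0.03},
  {"dx": -0.1,"dy": -0.2,"dz": -0.13,"rx": 0,"ry": 0,"rz": 0,"gripper": 0.03},
  {"dx": -0.1,"dy": -0.2,"dz": -0.13,"rx": 0,"ry": 0,"rz": 0,"gripper": 0.03},
  {"dx": -0.1,"dy": -0.2,"dz": -0.13,"rx": 0,"ry": 0,"rz": 0,"gripper": 0.03},
])

```text
time_s: 17.0
position: [0.4611, 0.031, 0.1648]
tool_rot: [[0.998, -0.063, 0.001], [-0.063, -0.998, -0.001], [0.001, 0.0, -1.0]]
contact_force: [0.3, -0.1, 0.5]
opening: 0.319
```

Run:
```python
from h import *
print(read_state()["time_s"])
S=camera("side");i=S["img"][:,:,::-1]
b=cv2.resize(i[160:222,228:318],None,fx=5,fy=5,interpolation=cv2.INTER_CUBIC)
c=camera("top");i=c["img"][:,:,::-1]
a=cv2.resize(i[155:235,300:350],None,fx=6.5,fy=6.5,interpolation=cv2.INTER_CUBIC)
o=np.zeros((520,790,3),np.uint8);o[:a.shape[0],:a.shape[1]]=a;o[:b.shape[0],335:335+b.shape[1]]=b
cv2.imwrite("pics/z8.png",cv2.convertScaleAbs(o,alpha=1.4))
```

```text
17.0
```

View pics/z8.png

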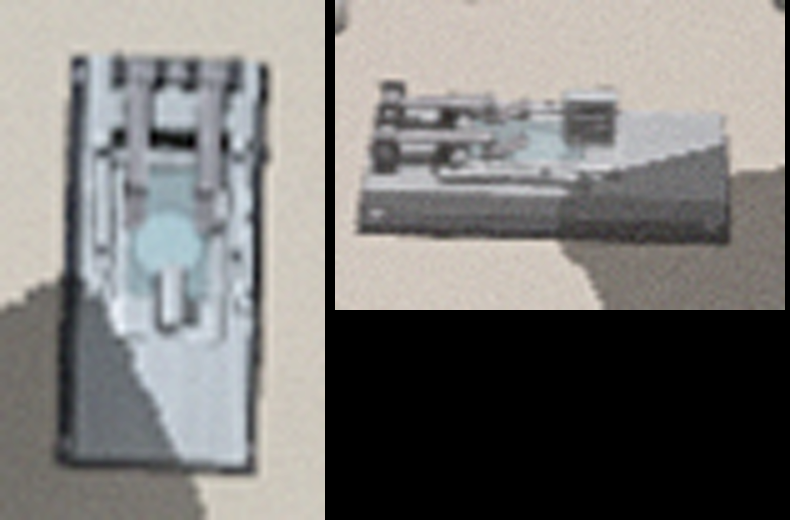

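The views show the bar right up against the black stop (top view, rows 147–165), the slide straight between the rails and both clip noses on the glass. The gripper is clear, so I'm handing in.

```bash
python3 -c "
from bench import job_done;print(job_done())"
```

```text
the job is handed in; nothing more can be done
None
```

The slide is loaded on the stage and let go, and the job was handed in at about 17 s of the 53 s allowed. The hand-in gave no verdict.

- **Loading:** I gripped the slide by its tab and laid it flat on the open front with about 10 N. I slid it between the rails with almost no sideways force. Pushing the bar under the clips peaked at about 10 N at the wrist, after which the force fell off.
- **Pressing home:** The slide stopped advancing at the stop. I held about 16 N at the wrist for just over 1 s, then relaxed and let go. Taking off 4–6 N of drag and friction, that is about 10–12 N on the stop.
- **Last checks:** The top and side pictures show the bar against the stop, both clips down on the glass, and the slide straight between the rails. The gripper was clear, with about 0 N on it.
- **Not verified or disagreed:** I could not read the stop force or the clip angles directly; they are judged from the wrist force and the pictures. I did not re-measure the bystanders, but the arm went nowhere near touching them. Predicted points in the side camera were off by about 1.3 px, roughly 3 mm. The slide and the stage were off by the same amount, so I aligned them relative to each other.

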